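# Seat the sectioned model by running a fingertip along the tooth row

### The job

The five sawn segments of the stone jaw model clamped on the round stand are not all fully down in their tray. With the fingers closed, run the fingertips along the tops of its teeth in one pass, following the U from the molars on the robot's left, round the front teeth, to the molars on the robot's right, and gently press each segment fully home as you come to it (the long front segment on its left half, then its right half). Stay close over the row all the way (a centimetre or so is enough to pass the raised segments), pull nothing out, leave the other things on the bench alone, and come away clear at the end.

Things in the scene. Friction and masses are not known exactly. Their poses are not given: they have to be found in the camera images.
- holder: Surveying table, fixed to the bench: dark round foot 88 mm across, ball joint, round plate, three steel jaws clamping a black D-shaped die tray, 82 mm wide. Origin on the bench under the tray's middle. At yaw 0 the front teeth face the robot (-x), the U opens to +x, the left molars lie on +y (robot's left); yaw varies up to 0.6 rad either way.
- tray_top (a point): Middle of the tray's top face, 60 mm above the bench. In the tray stands a tan stone jaw model: a U of 14 teeth, 66 mm wide over the outsides, 53 mm front to back, sawn into five segments. Tooth tops are flat within 1.2 mm, 5.5 mm wide in front to 10.5 mm at the molars, and all in one level plane, 74 mm above the bench, when every segment is seated.
- left_molar_top (a point): Centre of the biting surface of the left molars; it rises and falls with its segment (74 mm above the bench once seated). From holder's origin: x 0, y 27 mm in its frame. The six such points follow one another along the U, 17 to 20 mm apart; closed fingers pressing at one may bear on a neighbouring segment too.
- left_premolar_top (a point): Centre of the biting surface of the left premolars; it rises and falls with its segment (74 mm above the bench once seated). From holder's origin: x -16, y 22 mm in its frame.
- front_left_top (a point): Centre of the biting surface of the left half of the front teeth; it rises and falls with its segment (74 mm above the bench once seated). From holder's origin: x -31, y 10 mm in its frame.
- front_right_top (a point): Centre of the biting surface of the right half of the front teeth; it rises and falls with its segment (74 mm above the bench once seated). From holder's origin: x -31, y -10 mm in its frame.
- right_premolar_top (a point): Centre of the biting surface of the right premolars; it rises and falls with its segment (74 mm above the bench once seated). From holder's origin: x -16, y -22 mm in its frame.
- right_molar_top (a point): Centre of the biting surface of the right molars; it rises and falls with its segment (74 mm above the bench once seated). From holder's origin: x 0, y -27 mm in its frame.
- left_molars (a joint): How far this segment (left molars, 20 mm along the row) stands up out of the tray, in m: 0 fully seated on its stop, 0.001 to 0.006 at the start. It slides straight up and down on its dowel pins with about 2 N of friction, does not spring back, and stays where it is left; it stops hard at 0.
- left_premolars (a joint): How far this segment (left premolars, 14 mm along the row) stands up out of the tray, in m: 0 fully seated on its stop, 0.001 to 0.006 at the start. It slides straight up and down on its dowel pins with about 2 N of friction, does not spring back, and stays where it is left; it stops hard at 0.
- front_teeth (a joint): How far this segment (the six front teeth, 45 mm along the row; front_left_top and front_right_top are both on it) stands up out of the tray, in m: 0 fully seated on its stop, 0.003 to 0.006 at the start. It slides straight up and down on its dowel pins with about 2 N of friction, does not spring back, and stays where it is left; it stops hard at 0.
- right_premolars (a joint): How far this segment (right premolars, 14 mm along the row) stands up out of the tray, in m: 0 fully seated on its stop, 0.001 to 0.006 at the start. It slides straight up and down on its dowel pins with about 2 N of friction, does not spring back, and stays where it is left; it stops hard at 0.
- right_molars (a joint): How far this segment (right molars, 20 mm along the row) stands up out of the tray, in m: 0 fully seated on its stop, 0.001 to 0.006 at the start. It slides straight up and down on its dowel pins with about 2 N of friction, does not spring back, and stays where it is left; it stops hard at 0.
- opposing_cast: Bystander: cream plaster cast of the other jaw, in one piece, 80 x 62 x 30 mm, loose on the bench, teeth up. Origin under its middle.
- bottle: Bystander: small amber bottle, 38 mm across, 85 mm tall, loose. Origin under its middle.
- bur_block: Bystander: blue open block with six pockets, 36 x 66 x 48 mm, loose. Origin under its middle.
- wax_knife: Bystander: wax knife lying on the bench, wooden handle, steel blade, 185 mm long, 11 mm high, loose. Origin under its middle.
Mind the look-alikes: they are no part of the job. What is shaped like the holder but pink or turquoise is not meant.

How it is judged:
On the way, in this order (a step that is already met when the one before it is completed fails the run):
1. the closed fingertips rest on the left molars (TCP within 8 mm of left_molar_top seen from above, contact over 0.3 N) and that segment stands no more than 1.5 mm up (horizontal distance between the grasp point and left_molar_top below 0.008 m and contact force between the fingers and left_molars above 0.3 N and value of joint left_molars below 0.0015 m), for 0.1 s.
2. the closed fingertips rest on the left premolars (TCP within 8 mm of left_premolar_top seen from above, contact over 0.3 N) and that segment stands no more than 1.5 mm up (horizontal distance between the grasp point and left_premolar_top below 0.008 m and contact force between the fingers and left_premolars above 0.3 N and value of joint left_premolars below 0.0015 m), for 0.1 s.
3. the closed fingertips rest on the left half of the front teeth (TCP within 8 mm of front_left_top seen from above, contact over 0.3 N) and that segment stands no more than 1.5 mm up (horizontal distance between the grasp point and front_left_top below 0.008 m and contact force between the fingers and front_teeth above 0.3 N and value of joint front_teeth below 0.0015 m), for 0.1 s.
4. the closed fingertips rest on the right half of the front teeth (TCP within 8 mm of front_right_top seen from above, contact over 0.3 N) and that segment stands no more than 1.5 mm up (horizontal distance between the grasp point and front_right_top below 0.008 m and contact force between the fingers and front_teeth above 0.3 N and value of joint front_teeth below 0.0015 m), for 0.1 s.
5. the closed fingertips rest on the right premolars (TCP within 8 mm of right_premolar_top seen from above, contact over 0.3 N) and that segment stands no more than 1.5 mm up (horizontal distance between the grasp point and right_premolar_top below 0.008 m and contact force between the fingers and right_premolars above 0.3 N and value of joint right_premolars below 0.0015 m), for 0.1 s.
6. the closed fingertips rest on the right molars (TCP within 8 mm of right_molar_top seen from above, contact over 0.3 N) and that segment stands no more than 1.5 mm up (horizontal distance between the grasp point and right_molar_top below 0.008 m and contact force between the fingers and right_molars above 0.3 N and value of joint right_molars below 0.0015 m), for 0.1 s.
At the end, for the whole second after the job is handed in: All five segments stand no more than 1.5 mm above fully seated, and no bystander has moved by more than 15 mm (value of joint each of left_molars, left_premolars, front_teeth, right_premolars, right_molars below 0.0015 m and distance of each of opposing_cast, bottle, bur_block, wax_knife from where it was at the start of the episode below 0.015 m); the robot touches nothing.
It fails at once if the model is pressed with more than 40 N (contact force between anything else and holder above 40 N).
It fails at once if a segment is pulled up out of the tray (more than 8 mm up) (value of joint any of left_molars, left_premolars, front_teeth, right_premolars, right_molars above 0.008 m).
It fails at once if a bystander is shifted by more than 15 mm (distance of any of opposing_cast, bottle, bur_block, wax_knife from where it was at the start of the episode above 0.015 m).
It fails at once if the fingertips are lifted away part-way along the row (tips 25 to 60 mm over the seated tooth tops, above the front teeth or a premolar point) (z of the grasp point in the frame of holder between 0.118 and 0.153 m and (horizontal distance between the grasp point and front_left_top below 0.018 m or horizontal distance between the grasp point and front_right_top below 0.018 m or horizontal distance between the grasp point and left_premolar_top below 0.005 m or horizontal distance between the grasp point and right_premolar_top below 0.005 m)).
It also fails if it takes over 45 s, if anything falls off the work surface, if the arm or the gripper's body presses on something with over 40 N, if the wrist force passes 120 N, or if a joint passes its speed limit or range.

### The arm

A 6-joint arm with a two-finger parallel gripper is mounted at the origin on the work surface. World frame = base frame: x ahead of the robot, y to its left, z up, the work surface at z = 0. Lengths are in m, angles in rad, forces in N, time in s.
With the tool pointing down it reaches from about 0.275 to 0.75 m from the base axis. Payload 10.2 kg.
Tool frame: the origin (TCP) lies between the finger pads, 19 mm behind the fingertips; this is the grasp point; z points along the fingers, y is the line along which they close (so a half turn about z gives the same grasp; the last joint's range is limited). The gripper opens to 85 mm and grips with 20 to 120 N. Pads are 22 mm wide; open, the fingers measure 114 mm over their backs; the gripper's body (76 mm by 85 mm) begins 54 mm behind the grasp point. The pads swing forward as they close: fully open they stand 13 mm farther back than shut.
Start: joints at [0.949, 0.313, 1.498, -0, 1.331, -0.223], TCP at [0.204, 0.484, 0.25] pointing down, gripper open.
Joint ranges: [-2.94, 2.94], [-0.97, 2.17], [0.19, 2.56], [-1.23, 4.37], [0.02, 3.11], [-2.88, 2.88]. Speed limits (rad/s): [2.39, 2.39, 3.01, 3.14, 3.14, 3.14].

### API

Orientations are given as a unit quaternion [x, y, z, w].
In Python, from station import status, cams, job, finder gives the robot as it stands.
- The arm moves only by the tool move_arm, never from a script. Its argument "plan" is a list of rows, each a list of 2 entries, a list of its own where there are three numbers: the shift along the tool's x, y, z scaled (see below), then the turn, a rotation vector about the tool's x, y, z scaled (see below). A call has 1 to 5 rows; each row shifts and turns the commanded pose from where the row before left it, along the tool's axes as they then stand; what a row does not reach is not made up. The controller multiplies each number of a shift by 0.05 m and each number of a turn by 8 degrees. A row lasts 1/10 s, in which the tool goes at most 50 mm and 8.59 degrees, less where a joint would pass 70% of its speed; a pose out of reach is approached as far as the arm can. A call with a number of a shift or a turn outside -1 to 1 is refused whole. A call with a gripper value outside its range is refused whole. "jaw" is the finger opening in mm, from 0 to 85.4, set as the call begins (left out, the last holds). The fingers move at their own pace and stop on an object; "newtons" is the grip in N (left out, the last holds). Time passes only in rows, so rows that do not move let the fingers close. It gives the time, the measured TCP pose, the force, the opening and the grip force at its end, in the units of the state.
- status.read_state(): the state, without advancing time (a new reading comes with each control period).
- cams.camera(name): name is "side" or "top" or "wrist"; returns a dict with "img" (420x560x3 uint8, blue, green, red), "fx", "fy", "cx", "cy" (pixels), "extrinsics" (4x4, takes a point from world to camera coordinates); the wrist camera has in their place "tool_from_camera" (4x4, takes a point from camera to tool coordinates, whose origin is the TCP and whose axes are the flange's). Camera axes: x right, y down, z forward; pixel columns grow to the right and rows downward; lengths in m; the calibration is good to about 2 mm. A picture is of the moment at which its call begins: read the wrist's pose just before it. There is no depth.
- job.sign_off(): hands the job in; it is judged then, once.
Trained networks look in the newest picture that a camera, given by its name, has taken for a name from the list of things; names that differ only in an ending like _2 or _b are one class to them, and where a whole thing is asked for, a point or a joint stands for the part that bears it (a point fixed in the world has none). Each returns a list of dicts, best first, with "score" (0 to 1); they miss things now and then, are a little off and sometimes report something else, mostly with a low value. They report only what shows in the picture. A call takes as long as a camera call. They do not tell look-alikes from the thing itself.
- finder.outline_of(camera, query): "pixels" (420x560 bool, what is visible of it) and "box" ([left, top, right, bottom] in pixels, round what is visible of it).
- finder.landmark_of(camera, query): "location" ([column, row] in pixels: a listed point, or the origin of a listed thing).
The state is a dict: "time_s": time; "joint_positions": joint angles; "qvel": joint speeds; "joint_efforts": joint torques, N m; "position": TCP position; "eef_rot": TCP orientation; "ft_force": force on the tool from outside, world axes, zero at the start; "torque": the same for the moment, N m; "gripper_width": finger opening in m; "grasp_force": force on a finger pad.
Only numpy, scipy, OpenCV 4.12 (cv2) and the standard library are available. Lean on these libraries where they do the work, as an engineer would, in place of code of your own. Each camera call takes 0.05 s, during which the arm holds its last target. There are 200 camera calls.

## Working session

There is one attempt and no reset: what is moved stays moved. The work goes in short steps, Python scripts to look and compute and a tool call to move; the robot and the scene stay as the last step left them, time stands still between calls to the robot, and variables do not carry over. Pictures are saved under pics/ and viewed, at most 10 in all, crops included, and the job is handed in when it is done.

Besides the shell and the picture viewer there is one more tool, called after ">>>" as a command line: name --argument value ..., lists and objects as JSON in quotes. move_arm: Moves the arm, as the interface text tells. Its arguments: {"type":"object","properties":{"plan":{"type":"array","items":{"type":"array"}},"jaw":{"type":"number"},"newtons":{"type":"number"}},"required":["plan"]}

```bash
mkdir -p pics; cat > h.py <<'E'
import numpy as np,cv2
from station import status,cams,job,finder
P=['tray_top','left_molar_top','left_premolar_top','front_left_top','front_right_top','right_premolar_top','right_molar_top']
def ray(c,px):
    E=np.array(c['extrinsics']);R,t=E[:3,:3],E[:3,3]
    d=R.T@np.array([(px[0]-c['cx'])/c['fx'],(px[1]-c['cy'])/c['fy'],1]);return -R.T@t,d
def atz(c,px,z):
    o,d=ray(c,px);return o+d*(z-o[2])/d[2]
E
python3 - <<'E'
from h import *
s=status.read_state();print(s['position'],s['eef_rot'],s['time_s'],s['ft_force'])
for n in ['top','side']:
    c=cams.camera(n);cv2.imwrite(f'pics/{n}.png',c['img'])
    print(n,np.round(ray(c,(c['cx'],c['cy'])),3).tolist(),c['fx'])
    for p in P:
        print(p,[(round(r['score'],2),np.round(r['location']).tolist(),np.round(atz(c,r['location'],.06 if p=='tray_top' else .077),4).tolist()) for r in finder.landmark_of(n,p)[:3]])
E
```

```text
[0.2037516  0.48361425 0.24944656] [ 1.98090347e-01  9.80183570e-01 -5.64635218e-04 -2.55229917e-04] 0.0 [ 0.02198709  1.14661001 -0.17664492]
top [[0.46, 0.009, 1.143], [0.127, 0.001, -0.992]] 479.44798820464507
tray_top [(0.92, [331.0, 285.0], [0.4416, -0.111, 0.06]), (0.67, [308.0, 224.0], [0.5804, -0.0628, 0.06]), (0.63, [244.0, 257.0], [0.507, 0.0832, 0.06])]
left_molar_top [(0.5, [321.0, 161.0], [0.7203, -0.0949, 0.077]), (0.48, [318.0, 291.0], [0.4286, -0.081, 0.077]), (0.47, [235.0, 257.0], [0.506, 0.1022, 0.077])]
left_premolar_top [(0.44, [328.0, 166.0], [0.7079, -0.1111, 0.077]), (0.42, [308.0, 235.0], [0.5527, -0.061, 0.077]), (0.42, [234.0, 265.0], [0.4899, 0.1034, 0.077])]
front_left_top [(0.65, [242.0, 268.0], [0.4827, 0.0864, 0.077]), (0.59, [322.0, 222.0], [0.5806, -0.0935, 0.077]), (0.54, [333.0, 301.0], [0.4066, -0.1126, 0.077])]
front_right_top [(0.5, [321.0, 230.0], [0.5622, -0.0905, 0.077]), (0.5, [339.0, 297.0], [0.4159, -0.1268, 0.077]), (0.5, [340.0, 169.0], [0.7026, -0.1373, 0.077])]
right_premolar_top [(0.6, [321.0, 224.0], [0.5764, -0.092, 0.077]), (0.59, 
[... 782 characters left out ...]
237.0], [0.5623, -0.0557, 0.077])]
front_left_top [(0.67, [257.0, 279.0], [0.4106, -0.1115, 0.077]), (0.57, [233.0, 220.0], [0.4817, 0.0836, 0.077]), (0.49, [348.0, 226.0], [0.6986, -0.1144, 0.077])]
front_right_top [(0.71, [300.0, 246.0], [0.5557, -0.093, 0.077]), (0.57, [355.0, 233.0], [0.6948, -0.1413, 0.077]), (0.46, [265.0, 285.0], [0.4154, -0.1351, 0.077])]
right_premolar_top [(0.58, [307.0, 242.0], [0.5775, -0.0923, 0.077]), (0.55, [359.0, 230.0], [0.7089, -0.1424, 0.077]), (0.53, [273.0, 282.0], [0.4346, -0.1413, 0.077])]
right_molar_top [(0.61, [251.0, 220.0], [0.5182, 0.0566, 0.077]), (0.6, [309.0, 237.0], [0.5944, -0.0804, 0.077]), (0.55, [368.0, 229.0], [0.7295, -0.1529, 0.077])]
```

View pics/top.png

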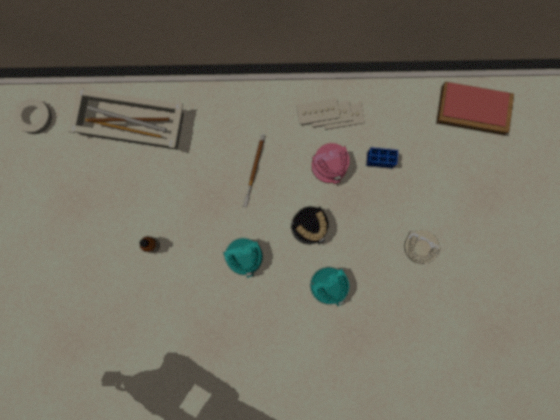

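View pics/side.png

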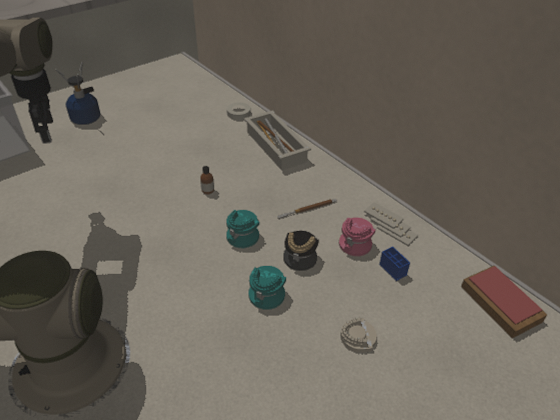

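The real (black) holder is at about pixel (310,225) in the top view, or world (0.58, -0.07), with its front teeth facing lower right, so yaw is around +0.6. The pink and turquoise ones are decoys. I'll move the wrist camera over it.

>>> move_arm --plan '[[[-0.65,-0.45,-0.05],[0,0,0]],[[-0.65,-0.45,-0.05],[0,0,0]],[[-0.65,-0.45,-0.05],[0,0,0]],[[-0.65,-0.45,-0.05],[0,0,0]],[[-0.65,-0.45,-0.05],[0,0,0]]]' --jaw 0 --newtons 20

```text
time_s: 1.3
position: [0.3105, 0.3157, 0.2627]
eef_rot: [0.198, 0.98, 0.0, 0.0]
ft_force: [0.6, 1.1, -0.2]
gripper_width: 0.012
grasp_force: 0.0
```

>>> move_arm --plan '[[[-0.65,-0.45,-0.05],[0,0,0]],[[-0.65,-0.45,-0.05],[0,0,0]],[[-0.65,-0.45,-0.05],[0,0,0]],[[-0.65,-0.45,-0.05],[0,0,0]],[[-0.65,-0.45,-0.05],[0,0,0]]]'

```text
time_s: 1.8
position: [0.4166, 0.1487, 0.2753]
eef_rot: [0.198, 0.98, 0.0, 0.0]
ft_force: [0.4, 1.1, -0.3]
gripper_width: -0.0
grasp_force: 0.0
```

>>> move_arm --plan '[[[-0.65,-0.45,-0.05],[0,0,0]],[[-0.65,-0.45,-0.05],[0,0,0]],[[-0.65,-0.45,-0.05],[0,0,0]],[[-0.65,-0.45,-0.05],[0,0,0]],[[0,0,0],[0,0,0]]]'

```text
time_s: 2.3
position: [0.5025, 0.0134, 0.2847]
eef_rot: [0.2, 0.98, -0.0, 0.0]
ft_force: [-0.8, -0.1, -1.6]
gripper_width: -0.0001
grasp_force: 0.0
```

```bash
cat >> h.py <<'E'
from scipy.spatial.transform import Rotation as Ro
def wcam():
    s=status.read_state();c=cams.camera('wrist')
    T=np.eye(4);T[:3,:3]=Ro.from_quat(s['eef_rot']).as_matrix();T[:3,3]=s['position']
    c['extrinsics']=np.linalg.inv(T@np.array(c['tool_from_camera']));return c,s
H=dict(left_molar_top=(0,27),left_premolar_top=(-16,22),front_left_top=(-31,10),front_right_top=(-31,-10),right_premolar_top=(-16,-22),right_molar_top=(0,-27),tray_top=(0,0))
E
python3 - <<'E'
from h import *
c,s=wcam();print(s['position'],s['gripper_width'],np.round(c['tool_from_camera'],3).tolist(),c['fx'])
i=c['img'].copy()
for p in P:
    L=finder.landmark_of('wrist',p)[:3]
    print(p,[(round(r['score'],2),np.round(r['location']).tolist(),np.round(atz(c,r['location'],.06 if p=='tray_top' else .077),4).tolist()) for r in L])
cv2.imwrite('pics/w1.png',i)
E
```

```text
[0.50247347 0.01343988 0.28470926] -0.00012279143451070248 [[0.0, -0.966, -0.258, 0.066], [1.0, 0.0, -0.0, -0.0], [0.0, -0.258, 0.966, -0.124], [0.0, 0.0, 0.0, 1.0]] 336.2406582654767
tray_top [(0.61, [239.0, 275.0], [0.5796, -0.0702, 0.06]), (0.61, [243.0, 254.0], [0.5587, -0.0555, 0.06]), (0.6, [345.0, 163.0], [0.5083, 0.0834, 0.06])]
left_molar_top [(0.68, [250.0, 263.0], [0.5656, -0.0479, 0.077]), (0.65, [152.0, 155.0], [0.4239, -0.0894, 0.077]), (0.61, [370.0, 146.0], [0.4989, 0.1097, 0.077])]
left_premolar_top [(0.77, [236.0, 259.0], [0.5553, -0.0607, 0.077]), (0.59, [356.0, 139.0], [0.4875, 0.0994, 0.077]), (0.55, [141.0, 149.0], [0.4145, -0.0968, 0.077])]
front_left_top [(0.92, [217.0, 257.0], [0.5452, -0.0778, 0.077]), (0.74, [119.0, 149.0], [0.4061, -0.1159, 0.077]), (0.72, [342.0, 134.0], [0.4771, 0.0884, 0.077])]
front_right_top [(0.74, [110.0, 167.0], [0.4176, -0.1331, 0.077]), (0.73, [323.0, 148.0], [0.4827, 0.067, 0.077]), (0.57, [208.0, 271.0], [0.5565, -0.0935, 0.077])]
right_premolar_top [(0.72, [213.0, 292.0], [0.5806, -0.1002, 0.077]), (0.57, [323.0, 163.0], [0.4963, 0.0617, 0.077]), (0.52, [112.0, 184.0], [0.433, -0.1396, 0.077])]
right_molar_top [(0.78, [330.0, 182.0], [0.5171, 0.0609, 0.077]), (0.61, [127.0, 197.0], [0.4512, -0.1329, 0.077]), (0.52, [223.0, 299.0], [0.5923, -0.0928, 0.077])]
```

View pics/w1.png

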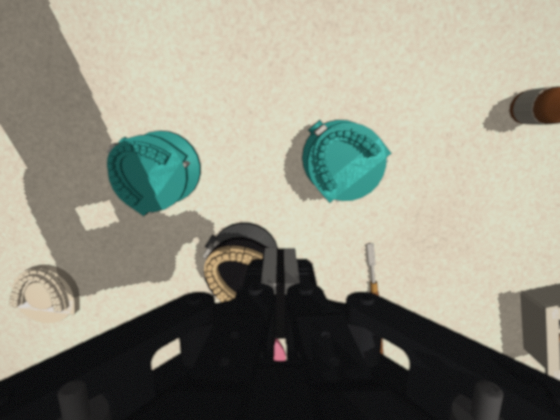

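The wrist view shows the tan tooth row at about (205–280, 245–300), half hidden by the fingers. I'll shift so the holder sits clear of them.

>>> move_arm --plan '[[[-0.75,-0.23,0],[0,0,0]],[[-0.75,-0.23,0],[0,0,0]],[[-0.75,-0.23,0],[0,0,0]],[[-0.75,-0.23,0],[0,0,0]],[[0,0,0],[0,0,0]]]'

```text
time_s: 3.2
position: [0.623, -0.0862, 0.283]
eef_rot: [0.199, 0.98, -0.0, -0.001]
ft_force: [-0.6, 0.4, -0.6]
gripper_width: -0.0002
grasp_force: 0.0
```

```bash
cat >> h.py <<'E'
from scipy.optimize import least_squares
def find(near=(.578,-.07)):
    O=[]
    c,s=wcam();cams_=[('wrist',c,1.5)]
    for n in ('top','side'): cams_.append((n,cams.camera(n),3))
    for n,c,sg in cams_:
        for p in P:
            for r in finder.landmark_of(n,p):
                x=atz(c,r['location'],.06 if p=='tray_top' else .077)
                if np.hypot(x[0]-near[0],x[1]-near[1])<.05: O.append((n,p,x[:2],sg/r['score']))
    def res(v):
        C,S=np.cos(v[2]),np.sin(v[2]);o=[]
        for n,p,x,sg in O:
            h=np.array(H[p])/1e3;q=np.array([v[0]+C*h[0]-S*h[1],v[1]+S*h[0]+C*h[1]]);o+=list((x-q)*1e3/sg)
        return np.array(o)
    f=min((least_squares(res,[*near,a],loss='soft_l1') for a in(-.5,0,.5)),key=lambda f:f.cost)
    rr=res(f.x).reshape(-1,2)
    for (n,p,x,sg),e in zip(O,rr): print(n,p,np.round(x,4),np.round(e*sg,1),'mm err')
    return cams_[0][1],s,f.x
E
python3 - <<'E'
from h import *
c,s,v=find();print(s['position'],s['eef_rot'],v)
i=c['img'];E=c['extrinsics']
C,S=np.cos(v[2]),np.sin(v[2])
I=cv2.resize(i,None,fx=3,fy=3,interpolation=cv2.INTER_CUBIC)
for p in P:
    h=np.array(H[p])/1e3;q=np.array([v[0]+C*h[0]-S*h[1],v[1]+S*h[0]+C*h[1],.06 if p=='tray_top' else .077])
    print(p,np.round(q[:2],4));k=E[:3,:3]@q+E[:3,3];u=(c['fx']*k[0]/k[2]+c['cx'],c['fy']*k[1]/k[2]+c['cy'])
    cv2.circle(I,(int(u[0]*3),int(u[1]*3)),4,(0,0,255),-1)
    if p=='tray_top':m=u
a,b=int(m[0]*3),int(m[1]*3)
cv2.imwrite('pics/w2.png',I[max(0,b-250):b+250,max(0,a-300):a+300])
E
```

```text
wrist tray_top [ 0.5787 -0.0707] [-0.4 -1. ] mm err
wrist left_molar_top [ 0.5645 -0.0491] [-1.  -2.7] mm err
wrist left_premolar_top [ 0.5568 -0.0594] [ 2.6 -0.6] mm err
wrist front_left_top [ 0.5486 -0.0769] [ 1.3 -0.2] mm err
wrist front_right_top [ 0.5538 -0.0914] [-3.6  2.6] mm err
wrist right_premolar_top [ 0.5791 -0.097 ] [ 2.7 -0.2] mm err
wrist right_molar_top [ 0.5919 -0.0911] [-0.8  2. ] mm err
side tray_top [ 0.5757 -0.0688] [-3.4  0.9] mm err
side tray_top [ 0.5889 -0.0849] [  9.8 -15.2] mm err
side left_molar_top [ 0.5629 -0.0526] [-2.6 -6.2] mm err
side left_premolar_top [ 0.5601 -0.0549] [5.9 3.9] mm err
side front_left_top [ 0.5538 -0.0794] [ 6.5 -2.7] mm err
side front_right_top [ 0.5561 -0.0933] [-1.3  0.7] mm err
side right_premolar_top [ 0.5748 -0.0928] [-1.5  3.9] mm err
side right_molar_top [ 0.5878 -0.0899] [-4.9  3.2] mm err
[ 0.62297355 -0.08616413  0.2829738 ] [ 1.99065367e-01  9.79985875e-01 -1.36339436e-04 -8.04315998e-04] [ 0.57910147 -0.06971428  0.52722871]
tray_top [ 0.5791 -0.0697]
left_molar_top [ 0.5655 -0.0464]
left_premolar_top [ 0.5542 -0.0588]
front_left_top [ 0.5473 -0.0767]
front_right_top [ 0.5573 -0.094 ]
right_premolar_top [ 0.5763 -0.0968]
right_molar_top [ 0.5927 -0.093 ]
```

View pics/w2.png

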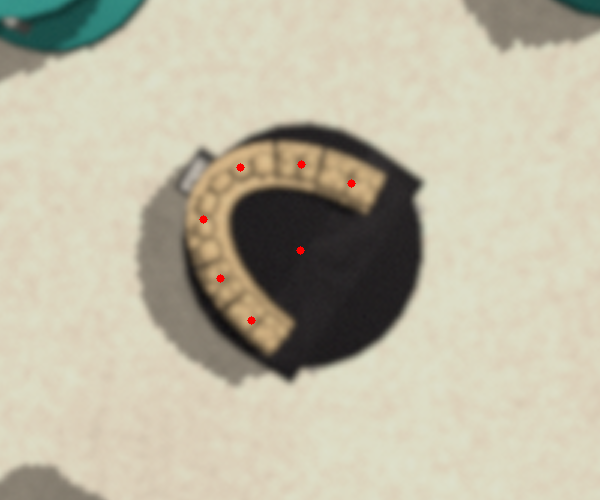

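The fitted dots sit on the middle of each segment (left molars at the upper right, right molars at the lower left), with yaw 0.53. I'll go over the left molars and come down.

>>> move_arm --plan '[[[0.69,0.14,0],[0,0,0]],[[0.69,0.14,0],[0,0,0]],[[0,0,0.6],[0,0,0]],[[0,0,0.6],[0,0,0]],[[0,0,0.6],[0,0,0]]]'

```text
time_s: 4.9
position: [0.5629, -0.0439, 0.1943]
eef_rot: [0.198, 0.98, -0.0, 0.001]
ft_force: [1.3, 1.0, -0.3]
gripper_width: 0.0001
grasp_force: 0.0
```

>>> move_arm --plan '[[[0,0,0.6],[0,0,0]],[[0,0,0.6],[0,0,0]],[[0,0,0.3],[0,0,0]],[[0,0,0],[0,0,0]],[[0,0,0],[0,0,0]]]'

```text
time_s: 5.4
position: [0.5634, -0.0442, 0.1207]
eef_rot: [0.198, 0.98, -0.0, 0.0]
ft_force: [0.6, -0.1, 0.8]
gripper_width: 0.0
grasp_force: 0.0
```

```bash
cat >> h.py <<'E'
V=[0.57910147,-0.06971428,0.52722871]
def rel(p,z):
    s=status.read_state();C,S=np.cos(V[2]),np.sin(V[2]);h=np.array(H[p])/1e3
    q=np.array([V[0]+C*h[0]-S*h[1],V[1]+S*h[0]+C*h[1],z])
    d=Ro.from_quat(s['eef_rot']).inv().apply(q-s['position'])
    print(p,'pos',np.round(s['position'],4),'F',np.round(s['ft_force'],1),'units',np.round(d/.05,3))
E
python3 -c "
from h import *
rel('left_molar_top',.093)
cv2.imwrite('pics/s2.png',cv2.resize(cams.camera('side')['img'][170:320,200:400],None,fx=4,fy=4,interpolation=2))"
```

```text
left_molar_top pos [ 0.5634 -0.0442  0.1207] F [ 0.6 -0.1  0.8] units [-0.055 -0.024  0.554]
```

View pics/s2.png

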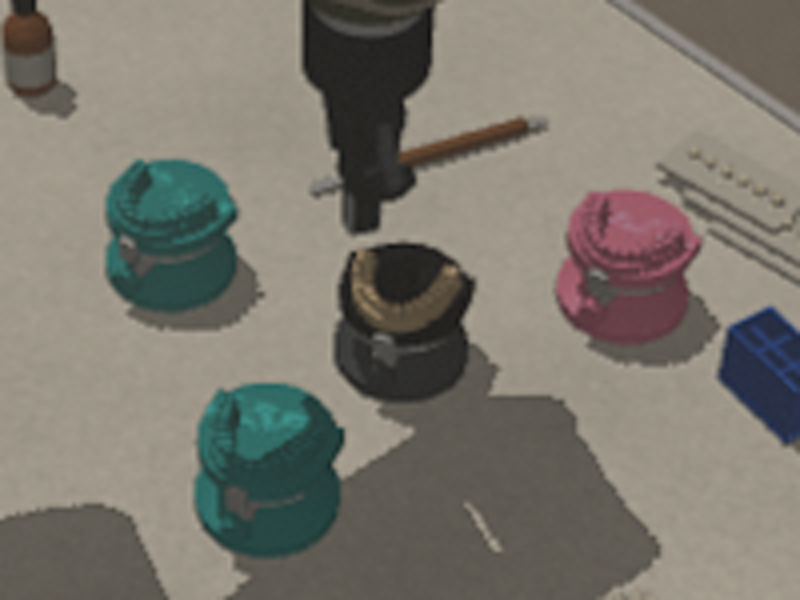

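The fingertips hover right over the left molars, at crop (360,230). I'll correct slightly and come down gently.

>>> move_arm --plan '[[[-0.05,-0.02,0.25],[0,0,0]],[[0,0,0.1],[0,0,0]],[[0,0,0.04],[0,0,0]],[[0,0,0.04],[0,0,0]],[[0,0,0.04],[0,0,0]]]'

```text
time_s: 5.95
position: [0.5651, -0.046, 0.0965]
eef_rot: [0.198, 0.98, -0.0, 0.0]
ft_force: [1.3, 0.2, -0.6]
gripper_width: 0.0002
grasp_force: 0.0
```

>>> move_arm --plan '[[[0,0,0.02],[0,0,0]],[[0,0,0.02],[0,0,0]],[[0,0,0],[0,0,0]]]'

```text
time_s: 6.25
position: [0.565, -0.046, 0.0946]
eef_rot: [0.198, 0.98, -0.0, 0.0]
ft_force: [0.7, -0.4, 0.6]
gripper_width: 0.0002
grasp_force: 0.0
```

>>> move_arm --plan '[[[0,0,0.02],[0,0,0]],[[0,0,0.02],[0,0,0]],[[0,0,0],[0,0,0]]]'

```text
time_s: 6.55
position: [0.5651, -0.046, 0.0927]
eef_rot: [0.198, 0.98, -0.0, 0.0]
ft_force: [-1.2, 0.6, 3.7]
gripper_width: 0.0002
grasp_force: 2.0
```

>>> move_arm --plan '[[[0,0,0.02],[0,0,0]],[[0,0,0],[0,0,0]]]'

```text
time_s: 6.75
position: [0.5652, -0.0459, 0.0926]
eef_rot: [0.198, 0.98, -0.0, 0.0]
ft_force: [-4.0, 0.8, 12.6]
gripper_width: -0.0002
grasp_force: 6.0
```

>>> move_arm --plan '[[[0,0,-0.22],[0,0,0]],[[0.11,-0.32,0],[0,0,0]],[[0,0,0.06],[0,0,0]],[[0,0,0.04],[0,0,0]],[[0,0,0.04],[0,0,0]]]'

```text
time_s: 7.25
position: [0.5539, -0.0583, 0.0952]
eef_rot: [0.198, 0.98, 0.0, -0.0]
ft_force: [-0.5, 0.4, 2.2]
gripper_width: 0.0001
grasp_force: 1.1
```

>>> move_arm --plan '[[[0,0,0.02],[0,0,0]],[[0,0,0.02],[0,0,0]],[[0,0,0],[0,0,0]]]'

```text
time_s: 7.55
position: [0.5538, -0.0584, 0.0933]
eef_rot: [0.198, 0.98, 0.0, -0.0]
ft_force: [-0.0, 0.7, -0.2]
gripper_width: -0.0001
grasp_force: 0.0
```

```bash
python3 -c "
from h import *
rel('left_premolar_top',.0926)"
```

```text
left_premolar_top pos [ 0.5538 -0.0584  0.0933] F [-0.   0.7 -0.2] units [-0.01  -0.004  0.015]
```

>>> move_arm --plan '[[[0,0,0.02],[0,0,0]],[[0,0,0.01],[0,0,0]],[[0,0,0],[0,0,0]]]'

```text
time_s: 7.85
position: [0.5538, -0.0585, 0.0927]
eef_rot: [0.198, 0.98, 0.0, 0.0]
ft_force: [-2.6, 0.8, 7.2]
gripper_width: -0.0001
grasp_force: 3.9
```

>>> move_arm --plan '[[[0,0,0.02],[0,0,0]],[[0,0,0],[0,0,0]]]'

```text
time_s: 8.05
position: [0.5539, -0.0585, 0.0926]
eef_rot: [0.198, 0.98, -0.0, 0.0]
ft_force: [-6.0, 1.8, 16.4]
gripper_width: -0.0003
grasp_force: 8.1
```

>>> move_arm --plan '[[[0,0,-0.24],[0,0,0]],[[-0.02,-0.38,0],[0,0,0]],[[0,0,0.06],[0,0,0]],[[0,0,0.04],[0,0,0]],[[0,0,0.04],[0,0,0]]]'

```text
time_s: 8.55
position: [0.5473, -0.0761, 0.0957]
eef_rot: [0.198, 0.98, 0.0, -0.0]
ft_force: [-0.5, -0.2, 2.1]
gripper_width: 0.0
grasp_force: 1.0
```

>>> move_arm --plan '[[[0,0,0.02],[0,0,0]],[[0,0,0.02],[0,0,0]],[[0,0,0],[0,0,0]]]'

```text
time_s: 8.85
position: [0.5473, -0.0762, 0.0938]
eef_rot: [0.198, 0.98, 0.0, -0.0]
ft_force: [0.0, 0.9, 0.2]
gripper_width: 0.0002
grasp_force: 0.0
```

```bash
python3 -c "
from h import *
rel('front_left_top',.0926)"
```

```text
front_left_top pos [ 0.5473 -0.0762  0.0938] F [0.  0.9 0.2] units [-0.004 -0.008  0.024]
```

>>> move_arm --plan '[[[0,0,0.02],[0,0,0]],[[0,0,0.02],[0,0,0]],[[0,0,0.01],[0,0,0]],[[0,0,0],[0,0,0]]]'

```text
time_s: 9.25
position: [0.5474, -0.0764, 0.0926]
eef_rot: [0.198, 0.98, -0.0, 0.0]
ft_force: [-4.4, 1.6, 11.8]
gripper_width: -0.0003
grasp_force: 5.8
```

>>> move_arm --plan '[[[0,0,-0.22],[0,0,0]],[[-0.32,-0.25,0],[0,0,0]],[[0,0,0.06],[0,0,0]],[[0,0,0.04],[0,0,0]],[[0,0,0.04],[0,0,0]]]'

```text
time_s: 9.75
position: [0.5567, -0.0937, 0.0951]
eef_rot: [0.198, 0.98, 0.0, -0.0]
ft_force: [0.7, 0.0, 0.1]
gripper_width: -0.0001
grasp_force: 0.0
```

>>> move_arm --plan '[[[0,0,0.02],[0,0,0]],[[0,0,0.02],[0,0,0]],[[0,0,0.02],[0,0,0]],[[0,0,0],[0,0,0]]]'

```text
time_s: 10.15
position: [0.5571, -0.0941, 0.0928]
eef_rot: [0.198, 0.98, 0.0, 0.0]
ft_force: [-1.4, 0.8, 2.9]
gripper_width: -0.0002
grasp_force: 1.5
```

```bash
python3 -c "
from h import *
rel('front_right_top',.0926)"
```

```text
front_right_top pos [ 0.5571 -0.0941  0.0928] F [-1.4  0.8  2.9] units [-0.003  0.004  0.003]
```

>>> move_arm --plan '[[[0,0,0.02],[0,0,0]],[[0,0,0.01],[0,0,0]],[[0,0,0],[0,0,0]]]'

```text
time_s: 10.45
position: [0.5573, -0.0942, 0.0925]
eef_rot: [0.198, 0.98, -0.0, 0.0]
ft_force: [-6.8, 1.6, 15.4]
gripper_width: 0.0
grasp_force: 7.5
```

>>> move_arm --plan '[[[0,0,-0.24],[0,0,0]],[[-0.37,0.1,0],[0,0,0]],[[0,0,0.06],[0,0,0]],[[0,0,0.04],[0,0,0]],[[0,0,0.04],[0,0,0]]]'

```text
time_s: 10.95
position: [0.5758, -0.0967, 0.096]
eef_rot: [0.198, 0.98, 0.0, -0.0]
ft_force: [0.2, -0.3, 5.5]
gripper_width: 0.0002
grasp_force: 2.1
```

>>> move_arm --plan '[[[0,0,0.02],[0,0,0]],[[0,0,0.02],[0,0,0]],[[0,0,0.02],[0,0,0]],[[0,0,0],[0,0,0]]]'

```text
time_s: 11.35
position: [0.576, -0.0968, 0.0929]
eef_rot: [0.198, 0.98, 0.0, -0.0]
ft_force: [0.1, 0.2, 2.0]
gripper_width: -0.0002
grasp_force: 1.1
```

```bash
python3 -c "
from h import *
rel('right_premolar_top',.0926)"
```

```text
right_premolar_top pos [ 0.576  -0.0968  0.0929] F [0.1 0.2 2. ] units [-0.007  0.003  0.006]
```

>>> move_arm --plan '[[[0,0,0.02],[0,0,0]],[[0,0,0.02],[0,0,0]],[[0,0,0],[0,0,0]]]'

```text
time_s: 11.65
position: [0.5762, -0.0969, 0.0926]
eef_rot: [0.198, 0.98, -0.0, 0.0]
ft_force: [-5.7, 2.1, 17.0]
gripper_width: 0.0002
grasp_force: 8.4
```

>>> move_arm --plan '[[[0,0,-0.24],[0,0,0]],[[-0.27,0.2,0],[0,0,0]],[[0,0,0.06],[0,0,0]],[[0,0,0.04],[0,0,0]],[[0,0,0.04],[0,0,0]]]'

```text
time_s: 12.15
position: [0.5918, -0.0928, 0.0953]
eef_rot: [0.198, 0.98, 0.0, -0.001]
ft_force: [-0.5, -0.6, -0.8]
gripper_width: 0.0002
grasp_force: 0.0
```

>>> move_arm --plan '[[[0,0,0.02],[0,0,0]],[[0,0,0.02],[0,0,0]],[[0,0,0.02],[0,0,0]],[[0,0,0],[0,0,0]]]'

```text
time_s: 12.55
position: [0.5924, -0.0929, 0.0929]
eef_rot: [0.198, 0.98, -0.0, -0.0]
ft_force: [-0.1, 0.7, -1.0]
gripper_width: 0.0005
grasp_force: 0.0
```

```bash
python3 -c "
from h import *
rel('right_molar_top',.0926)"
```

```text
right_molar_top pos [ 0.5924 -0.0929  0.0929] F [-0.1  0.7 -1. ] units [-0.007 -0.001  0.007]
```

>>> move_arm --plan '[[[0,0,0.02],[0,0,0]],[[0,0,0.02],[0,0,0]],[[0,0,0],[0,0,0]],[[0,0,0],[0,0,0]]]'

```text
time_s: 12.95
position: [0.5927, -0.093, 0.0926]
eef_rot: [0.198, 0.98, -0.0, 0.001]
ft_force: [-4.4, 1.2, 11.8]
gripper_width: 0.0002
grasp_force: 5.9
```

```bash
python3 -c "
from h import *
rel('right_molar_top',.0926)"
```

```text
right_molar_top pos [ 0.5927 -0.093   0.0926] F [-4.4  1.2 11.8] units [ 0.001 -0.001 -0.   ]
```

All six points are done. I'll go straight up from the right molars, then back off to check.

>>> move_arm --plan '[[[0,0,-0.2],[0,0,0]],[[0,0,-0.7],[0,0,0]],[[0,0,-0.8],[0,0,0]],[[0,0,-0.8],[0,0,0]],[[0,0,-0.8],[0,0,0]]]'

```text
time_s: 13.45
position: [0.5922, -0.0927, 0.2581]
eef_rot: [0.198, 0.98, -0.0, 0.0]
ft_force: [0.9, -0.5, -0.4]
gripper_width: -0.0002
grasp_force: 0.0
```

>>> move_arm --plan '[[[-0.6,0,-0.2],[0,0,0]],[[-0.6,0,0],[0,0,0]],[[0,0,0],[0,0,0]],[[0,0,0],[0,0,0]]]'

```text
time_s: 13.85
position: [0.6476, -0.1161, 0.2655]
eef_rot: [0.198, 0.98, 0.0, -0.001]
ft_force: [0.4, 0.2, -0.2]
gripper_width: -0.0001
grasp_force: 0.0
```

```bash
python3 - <<'E'
from h import *
c,s=wcam();print(s['position'],s['ft_force'])
E=c['extrinsics'];k=E[:3,:3]@np.array([.579,-.07,.07])+E[:3,3];a,b=int(c['fx']*k[0]/k[2]+c['cx']),int(c['fy']*k[1]/k[2]+c['cy'])
w=cv2.resize(c['img'][max(0,b-60):b+60,max(0,a-60):a+60],(400,400),interpolation=2)
t=cv2.resize(cams.camera('side')['img'][210:280,265:335],(400,400),interpolation=2)
cv2.imwrite('pics/end.png',np.hstack([w,t]))
E
```

```text
[ 0.64759841 -0.11612312  0.26545068] [ 0.39380663  0.24730505 -0.22842817]
```

View pics/end.png

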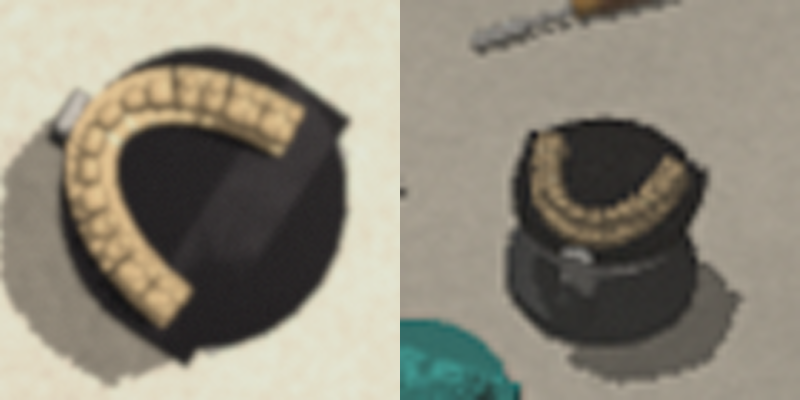

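The whole row (left crop, about 70–300 × 70–330) is level with no raised segment, and the gripper is clear of it. I'm handing it in.

```bash
python3 -c "
from station import job
print(job.sign_off())"
```

```text
the job is handed in; nothing more can be done
None
```

I pressed all six points along the U in order, from left molars to right molars, each to the same hard stop at about 12–17 N; the final picture shows the row level and the gripper clear, and the job is handed in (no verdict was returned).

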